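# Bring the battery trolley to rest at the pen line

### The arm

A 6-joint arm with a two-finger parallel gripper is mounted at the origin on the work surface. World frame = base frame: x ahead of the robot, y to its left, z up, the work surface at z = 0. Lengths are in m, angles in rad, forces in N, time in s.
With the tool pointing down it reaches from about 0.35 to 0.775 m from the base axis. Payload 5.5 kg.
Tool frame: the origin (TCP) lies between the finger pads; the fingertips stand 19 mm ahead of it and the grasp point (between the pads) is the TCP; z points along the fingers, y is the line along which they close (so a half turn about z gives the same grasp; the last joint's range is limited). The gripper opens to 85 mm and grips with 20 to 120 N. Pads are 22 mm wide; open, the fingers measure 114 mm over their backs; the gripper's body (76 mm by 85 mm) begins 54 mm behind the grasp point. The pads swing forward as they close: fully open they stand 13 mm farther back than shut.
Start: joints at [1.198, 0.313, 0.046, 1.304, 0, 1.431], TCP at [0.133, 0.56, 0.25] pointing down, gripper open.
Joint ranges: [-2.76, 2.76], [-0.86, 1.69], [-1.03, 1.26], [-2.2, 2.34], [-1.47, 1.5], [-3.14, 3.14]. Speed limits (rad/s): [2.57, 2.57, 3.14, 3.14, 3.14, 3.14].

### API

Orientations are given as a unit quaternion [w, x, y, z].
In Python, from workcell import env gives the robot as it stands.
- The arm moves only by the shell command python3 -m pendant 'ROWS' [FORCE]. ROWS is JSON, a list of rows, each an object with "travel": the shift along the tool's x, y, z scaled (see below), a list of three; "rot": the turn, a rotation vector about the tool's x, y, z scaled (see below), a list of three; "fingers": the opening, from -1 (shut) to 1 (fully open). In form: [{"travel": [dx, dy, dz], "rot": [wx, wy, wz], "fingers": fingers}, ...]. A call has 1 to 10 rows; each row is the pose to reach, as a shift and turn from the pose commanded when the call began, along the tool's axes at that moment; what a row does not reach only later rows make up. The controller multiplies each number of a shift by 0.12 m and each number of a turn by 60 degrees. A row lasts 1/10 s, in which the tool goes at most 50 mm and 8.59 degrees, less where a joint would pass 70% of its speed; a pose out of reach is approached as far as the arm can. A call with a number of a shift or a turn outside -1 to 1 is refused whole. A call with a gripper value outside its range is refused whole. The fingers move at their own pace and stop on an object; FORCE is the grip in N (left out, the last holds). Time passes only in rows, so rows that repeat a pose let the fingers close. It gives the time, the measured TCP pose, the force, the opening and the grip force at its end, in the units of the state.
- env.get_state(): the state, without advancing time (a new reading comes with each control period).
- env.read_camera(name): name is "scene" or "top" or "wrist"; returns (picture, depth): 420x560x3 uint8, blue, green, red; 420x560 float32, m along the optical axis (not along the pixel's ray), 0 where there is no reading.
- env.camera_model(name): a dict with "fovy" (degrees; the focal length in pixels is half the picture's height over the tangent of half this angle, whatever the lens; pixels are square), "cx", "cy" (the principal point, pixels), "rvec" (rotation vector, rad) and "tvec" (3), from world to camera coordinates, as OpenCV has them; the wrist camera has in their place "T_tool_cam" (4x4, takes a point from camera to tool coordinates, whose origin is the TCP and whose axes are the flange's). Camera axes: x right, y down, z forward; pixel columns grow to the right and rows downward; lengths in m; the calibration is good to about 2 mm. A picture is of the moment at which its call begins: read the wrist's pose just before it. camera_model takes no time and is no camera call.
- env.hand_in(): hands the job in; it is judged then, once.
Trained networks look in the newest picture that a camera, given by its name, has taken for a name from the list of things; names that differ only in an ending like _2 or _b are one class to them, and where a whole thing is asked for, a point or a joint stands for the part that bears it (a point fixed in the world has none). Each returns a list of dicts, best first, with "conf" (0 to 1); they miss things now and then, are a little off and sometimes report something else, mostly with a low value. They report only what shows in the picture. A call takes as long as a camera call.
- env.outline_of(camera, target): "mask" (420x560 bool, what is visible of it) and "xy" ([column, row] in pixels, amid what is visible of it).
The state is a dict: "clock": time; "joint_pos": joint angles; "qvel": joint speeds; "tau": joint torques, N m; "tcp_pos": TCP position; "orientation": TCP orientation; "wrist_force": force on the tool from outside, world axes, zero at the start; "ft_torque": the same for the moment, N m; "finger_gap": finger opening in m; "grip_force": force on a finger pad.
Only numpy, scipy, OpenCV 4.12 (cv2) and the standard library are available. Lean on these libraries where they do the work, as an engineer would, in place of code of your own. Each camera call takes 0.05 s, during which the arm holds its last target. There are 200 camera calls.

### The job

Using only the orange handle of the sprung drawbar, push the battery trolley up its track until the front edge of its white bar is level with the yellow line in front of the pen, without ever striking the gate just behind it, and brake it so that it stands still there for several seconds. The trolley would roll back by itself, so the program finishes while still holding the handle, with the trolley standing still at the line. Do not touch the battery or the trolley's deck with the robot and leave the other things on the bench alone.

Things in the scene. Friction and masses are not known exactly. Their poses are not given: they have to be found in the camera images.
- track: fixed two-rail track, 800 mm long and 150 mm wide. Origin on the bench under the track's middle line; the trolley travels along the track's +y axis (horizontally), and the rails rise 30 mm per metre (0.03 rad) towards +y, so everything on the track climbs 0.03 m per m of travel.
- trolley (a joint): travel of the trolley up the rails in m: 0 = resting against the red chocks at the lower end (the start), at most 0.33. Very little friction (0.03 N dry, 0.2 N s/m viscous). Trolley with battery nominally 3.2 kg; the battery's real weight is unknown: total 1.9 to 4.8 kg. With the handle held still the trolley swings on the spring with a period of about 3.5 s (2.8 to 4.4 s), dying out slowly.
- drawbar (a joint): how far the sprung drawbar is pushed into the trolley, in m: 0 = hanging free (as at the start), positive = compressed, range -0.05 to 0.19. Spring 10 N/m, damping 0.25 N s/m, between handle and trolley. Handle travel along the rails = trolley travel + this. Holding the trolley still on the slope takes about 0.10 m (0.06 to 0.145 m for the possible weights).
- grip (a point): middle of the drawbar's handle, an upright round orange sleeve 32 mm in diameter, its top 30 mm above and its foot 55 mm below this point; about 0.18 m above the bench, gripped from above. Moves only along the rails, 310 mm behind (track -y) the trolley's middle at drawbar value 0. Drawbar 0.15 kg. The battery, up to 0.155 m above the bench, stays 40 mm or more from its axis.
- pointer (a point): middle of the front edge of the white bar across the front of the trolley (190 mm wide), the foremost part of the trolley, 100 mm ahead of its middle and about 65 mm above the bench.
- line (a point): middle of the stop line, between two yellow posts (12 mm along the track, 62 mm high, 125 mm either side of the track's middle). Axes parallel to the track's: the pointer's y in this frame is the remaining error, negative before the line. The closed steel gate's face stands 35 mm beyond the line. Line, gate and pen are fixed but differ in place along the track each time.
- battery_top (a point): middle of the lid of the black battery (grey lid, 129 x 154 x 93 mm, terminals 17 mm on top), strapped on the trolley's blue deck (150 x 200 mm) above the trolley's middle. The robot must not touch battery or deck.
- terminal: copper ring terminal, 38 mm ring with a barrel, 67 mm long in all, loose bystander; origin under the ring's middle
- post_cleaner: black plastic post cleaner, 44 mm diameter, 85 mm tall, loose bystander; origin under its middle
- socket: chrome socket, 32 mm diameter, 38 mm tall, loose bystander; origin under its middle
- cap: red insulating cap, 40 mm diameter, 32 mm tall, loose bystander; origin under its middle
- grease: jar with green lid, 60 mm diameter, 75 mm tall, loose bystander; origin under its middle

How it is judged:
On the way:
1. the trolley stands still at the line for 3 s (y of pointer in the frame of line between -0.01 and 0.01 m and velocity of joint trolley between -0.02 and 0.02 m/s), for 3 s.
At the end, for the whole second after the job is handed in: the front edge of the trolley's white bar is within 10 mm of the line along the track, the trolley moves at less than 0.02 m/s, and the robot still holds it there by the compressed drawbar (by more than 30 mm); before that it stood so for 3 s (all of step 1 and value of joint drawbar above 0.03 m and contact force between the fingers and anything else above 0.3 N); the arm keeps its last pose, push and grip.
It fails at once if the trolley strikes the gate (its front edge comes 33 mm past the line) (y of pointer in the frame of line above 0.033 m).
It fails at once if the robot touches the battery or the deck it stands on (contact force between any of the fingers, the arm and trolley_c0 above 0.5 N or contact force between any of the fingers, the arm and trolley_c1 above 0.5 N or contact force between any of the fingers, the arm and trolley_c2 above 0.5 N or contact force between any of the fingers, the arm and trolley_c3 above 0.5 N or contact force between any of the fingers, the arm and trolley_c4 above 0.5 N).
It fails at once if a bystander is moved by more than 30 mm (distance of any of terminal, post_cleaner, socket, grease, cap from where it was at the start of the episode above 0.03 m).
It also fails if it takes over 42 s, if anything falls off the work surface, if the arm or the gripper's body presses on something with over 40 N, if the wrist force passes 120 N, or if a joint passes its speed limit or range.

## Working session

There is one attempt and no reset: what is moved stays moved. The work goes in short steps, Python scripts to look and compute and a shell command to move; the robot and the scene stay as the last step left them, time stands still between calls to the robot, and variables do not carry over. Pictures are saved under pics/ and viewed, at most 10 in all, crops included, and the job is handed in when it is done.

```bash
mkdir -p pics; ls; cat > h.py <<'E'
import numpy as np, cv2, json
from workcell import env
from scipy.spatial.transform import Rotation as R
def cam(name):
    m=env.camera_model(name); f=210/np.tan(np.radians(m["fovy"])/2)
    if "rvec" in m:
        Rm=cv2.Rodrigues(np.array(m["rvec"],float))[0]; t=np.array(m["tvec"],float).ravel()
        return f,m["cx"],m["cy"],Rm.T,-Rm.T@t
    s=env.get_state(); q=s["orientation"]; Rt=R.from_quat([q[1],q[2],q[3],q[0]]).as_matrix()
    T=np.array(m["T_tool_cam"]); return f,m["cx"],m["cy"],Rt@T[:3,:3],Rt@T[:3,3]+np.array(s["tcp_pos"])
def cloud(c,d):
    f,cx,cy,Rm,o=c; v,u=np.mgrid[:420,:560]
    p=np.stack([(u-cx)/f*d,(v-cy)/f*d,d],-1); return p@Rm.T+o
E
python3 - <<'E'
from h import *
s=env.get_state(); print({k:np.round(v,3).tolist() for k,v in s.items()})
for n in ["scene","top"]:
    c=cam(n); p,d=env.read_camera(n); cv2.imwrite(f"pics/{n}.png",p); W=cloud(c,d); np.save(n+"_W.npy",W); np.save(n+"_p.npy",p)
    print(n,c[0],c[4].round(3),env.camera_model(n).keys())
    for t in ["grip","drawbar","pointer","trolley","track","battery_top","line"]:
        for r in env.outline_of(n,t)[:2]:
            m=r["mask"]&(d>0); q=W[m]
            print(n,t,round(r["conf"],2),np.round(r["xy"]),m.sum(),np.percentile(q,[2,50,98],axis=0).round(3).tolist() if len(q) else 0)
E
```

```text
pics
{'clock': 0.0, 'joint_pos': [1.198, 0.314, 0.045, 1.304, 0.0, 1.431], 'qvel': [-0.0, 0.002, -0.001, 0.002, 0.0, -0.001], 'tau': [-0.0, -48.063, 29.853, 0.019, -0.0, -0.0], 'tcp_pos': [0.133, 0.559, 0.249], 'orientation': [-0.0, 0.116, 0.993, -0.001], 'wrist_force': [0.607, 0.384, 0.419], 'ft_torque': [-0.009, 0.031, 0.022], 'grip_force': 0.0, 'finger_gap': 0.085}
scene 507.664082136111 [ 1.19  -0.122  1.079] dict_keys(['fovy', 'cx', 'cy', 'rvec', 'tvec'])
scene grip 0.82 [113. 182.] 1376 [[0.422, -0.407, 0.01], [0.47, -0.383, 0.048], [0.503, -0.199, 0.215]]
scene grip 0.67 [413. 144.] 14908 [[0.352, 0.193, 0.018], [0.538, 0.335, 0.139], [0.663, 0.443, 0.201]]
scene drawbar 0.72 [116. 183.] 1439 [[0.421, -0.407, 0.002], [0.469, -0.382, 0.047], [0.503, -0.196, 0.214]]
scene pointer 0.91 [231. 171.] 6952 [[0.419, -0.399, 0.038], [0.498, -0.101, 0.156], [0.553, 0.012, 0.209]]
scene trolley 0.93 [232. 169.] 7143 [[0.418, -0.4, 0.037], [0.495, -0.103, 0.154], [0.553, 0.014, 0.209]]
scene track 0.89 [235. 177.] 11982 [[0.401, -0.419, 0.001], [0.501, -0.096, 0.066], [0.559, 0.222, 0.187
[... 762 characters left out ...]
726 [[0.401, -0.413, 0.006], [0.476, -0.081, 0.067], [0.556, 0.225, 0.199]]
top trolley 0.87 [314. 272.] 8383 [[0.416, -0.398, 0.035], [0.473, -0.094, 0.159], [0.551, 0.017, 0.21]]
top track 0.57 [308. 274.] 13897 [[0.4, -0.413, 0.004], [0.475, -0.08, 0.066], [0.557, 0.226, 0.199]]
top track 0.5 [317. 274.] 8462 [[0.416, -0.399, 0.017], [0.473, -0.096, 0.159], [0.551, 0.017, 0.21]]
top battery_top 0.63 [313. 274.] 8367 [[0.417, -0.397, 0.035], [0.473, -0.094, 0.159], [0.551, 0.017, 0.21]]
top battery_top 0.49 [217. 145.] 199 [[0.735, 0.105, 0.001], [0.756, 0.123, 0.008], [0.768, 0.137, 0.034]]
top line 0.8 [ 92. 259.] 22410 [[0.348, 0.211, 0.003], [0.489, 0.349, 0.14], [0.657, 0.445, 0.201]]
```

View pics/top.png

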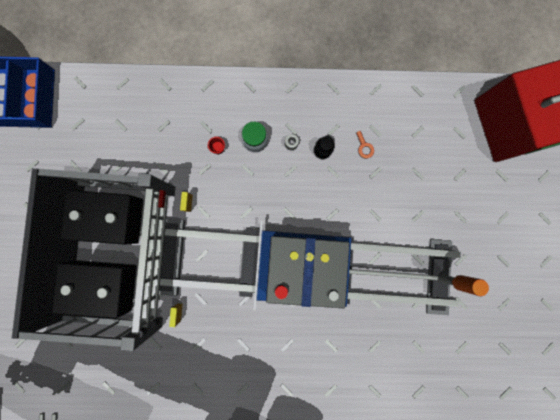

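View pics/scene.png

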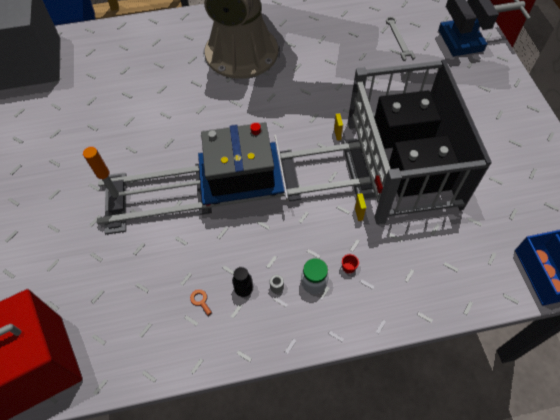

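```bash
python3 - <<'E'
from h import *
for n in ["scene","top"]:
    W=np.load(n+"_W.npy"); p=np.load(n+"_p.npy"); hsv=cv2.cvtColor(p,cv2.COLOR_BGR2HSV)
    H,S,V=[hsv[...,i].astype(int) for i in range(3)]
    for nm,m in dict(orange=(H>4)&(H<19)&(S>150)&(V>100),yellow=(H>20)&(H<35)&(S>120)&(V>100),white=(S<40)&(V>190),blue=(H>95)&(H<125)&(S>100)).items():
        nl,l,st,ce=cv2.connectedComponentsWithStats(m.astype(np.uint8))
        for i in range(1,nl):
            if st[i,4]>25:
                q=W[l==i]; q=q[np.isfinite(q).all(1)]
                print(n,nm,st[i,4],ce[i].round(),np.percentile(q,[3,50,97],axis=0).round(4).tolist())
E
```

```text
scene orange 124 [ 89. 152.] [[0.45, -0.4059, 0.2092], [0.4636, -0.3932, 0.213], [0.4756, -0.3807, 0.2158]]
scene orange 66 [542. 256.] [[0.8136, 0.5471, 0.0154], [0.8266, 0.554, 0.0183], [0.839, 0.5615, 0.0223]]
scene orange 64 [550. 270.] [[0.8507, 0.5468, 0.0147], [0.863, 0.5535, 0.0186], [0.8757, 0.5633, 0.0217]]
scene orange 49 [557. 284.] [[0.8866, 0.5461, 0.0155], [0.896, 0.5527, 0.0181], [0.9099, 0.5593, 0.0242]]
scene orange 145 [200. 301.] [[0.7407, -0.2432, 0.0042], [0.7656, -0.2205, 0.0097], [0.7945, -0.2091, 0.0148]]
scene yellow 69 [339. 119.] [[0.3493, 0.1903, 0.0563], [0.3704, 0.1963, 0.0628], [0.3912, 0.2036, 0.0675]]
scene yellow 40 [251. 156.] [[0.5041, -0.0622, 0.1596], [0.5121, -0.0552, 0.1647], [0.519, -0.0477, 0.1678]]
scene yellow 38 [224. 160.] [[0.5006, -0.122, 0.1603], [0.5086, -0.1149, 0.1627], [0.5161, -0.1082, 0.1664]]
scene yellow 93 [361. 201.] [[0.5995, 0.1759, 0.0407], [0.6211, 0.182, 0.0631], [0.6396, 0.1935, 0.066]]
scene blue 1012 [69. 10.] [[-1.0209, -0.7537, -0.5174], [-0.8849, -0.6593, -0.4026], [-0.8038, -0.5973, -0.391]]
scene blue 1085 [462.
[... 2536 characters left out ...]
.0412, -0.0029], [0.2988, 0.0506, 0.0008], [0.3096, 0.0615, 0.0031]]
top white 43 [286. 346.] [[0.2878, -0.0601, -0.0036], [0.2983, -0.0472, 0.0005], [0.3118, -0.036, 0.0035]]
top white 34 [331. 345.] [[0.2896, -0.1593, -0.0026], [0.3012, -0.1485, 0.0003], [0.3125, -0.138, 0.0034]]
top white 30 [287. 390.] [[0.1893, -0.0607, -0.0022], [0.1997, -0.05, 0.0001], [0.21, -0.0397, 0.0034]]
top blue 3043 [26. 91.] [[0.7904, 0.5095, 0.0037], [0.8641, 0.5628, 0.0387], [0.9268, 0.6097, 0.0711]]
top blue 1188 [289. 256.] [[0.4168, -0.1784, 0.0617], [0.5213, -0.0044, 0.0687], [0.554, 0.0151, 0.1635]]
top blue 383 [307. 283.] [[0.4182, -0.0895, 0.16], [0.4578, -0.0804, 0.1627], [0.4981, -0.0718, 0.1657]]
```

Both views show the trolley resting at the lower end. The orange handle is at top (480,287) and scene (97,162). The yellow posts are at top (184,201) and (173,317), and the bystanders stand well off the track at x≈0.75. The track's +y is about world (0.058, 0.998), with the line near (0.4955, 0.191) and the handle near (0.462, -0.392), top at z≈0.213. I'll move over towards the handle now.

```bash
cat > go.py <<'E'
import sys; from h import *
# target x y z, yaw(deg) of tool y -> shift/turn in tool units from measured pose
a=list(map(float,sys.argv[1:])); s=env.get_state(); q=s["orientation"]; Rt=R.from_quat([q[1],q[2],q[3],q[0]])
y=np.radians(a[3]); Y=np.array([np.cos(y),np.sin(y),0]); Z=np.array([0,0,-1.]); G=R.from_matrix(np.stack([np.cross(Y,Z),Y,Z],1))
print(round(s["clock"],2),s["tcp_pos"],"travel",(Rt.inv().apply(np.array(a[:3])-s["tcp_pos"])/.12).round(3),"rot",((Rt.inv()*G).as_rotvec()/np.radians(60)).round(3),"F",np.round(s["wrist_force"],2),"gap",s["finger_gap"],"grip",s["grip_force"])
E
python3 -m pendant '[{"travel":[-0.83,-1,-0.2],"rot":[0,0,1],"fingers":1},{"travel":[-0.83,-1,-0.2],"rot":[0,0,1],"fingers":1},{"travel":[-0.83,-1,-0.2],"rot":[0,0,1],"fingers":1},{"travel":[-0.83,-1,-0.2],"rot":[0,0,1],"fingers":1},{"travel":[-0.83,-1,-0.2],"rot":[0,0,1],"fingers":1},{"travel":[-0.83,-1,-0.2],"rot":[0,0,1],"fingers":1},{"travel":[-0.83,-1,-0.2],"rot":[0,0,1],"fingers":1}]'
python3 go.py 0.36 0.1 0.275 -3.3
```

```text
clock: 1.5
tcp_pos: [0.2021, 0.4196, 0.2746]
orientation: [-0.0, 0.6, 0.8, 0.0]
wrist_force: [-0.2, 0.2, 0.1]
finger_gap: 0.0854
grip_force: 0.0
1.5 [0.20211862 0.41955395 0.27460954] travel [-2.925  0.517 -0.004] rot [ 0.    -0.001  0.326] F [-0.17  0.18  0.15] gap 0.08542135122544615 grip 0.0
```

```bash
python3 -m pendant '[{"travel":[-1,0.2,0],"rot":[0,0,0.326],"fingers":1},{"travel":[-1,0.2,0],"rot":[0,0,0.326],"fingers":1},{"travel":[-1,0.2,0],"rot":[0,0,0.326],"fingers":1}]' >/dev/null
python3 -m pendant '[{"travel":[-1,0.6,0],"rot":[0,0,0],"fingers":1},{"travel":[-1,0.6,0],"rot":[0,0,0],"fingers":1},{"travel":[-1,0.6,0],"rot":[0,0,0],"fingers":1}]' >/dev/null
python3 -m pendant '[{"travel":[-1,0.6,0],"rot":[0,0,0],"fingers":1},{"travel":[-1,0.6,0],"rot":[0,0,0],"fingers":1},{"travel":[-1,0.6,0],"rot":[0,0,0],"fingers":1}]' >/dev/null
python3 go.py 0.462 -0.3915 0.255 -3.3
```

```text
2.4 [0.3918897  0.06234714 0.27464753] travel [-3.747  0.78   0.165] rot [0.001 0.    0.005] F [ 0.03  0.61 -0.27] gap 0.08528469565970828 grip 0.0
```

```bash
for i in 1; do python3 -m pendant '[{"travel":[-0.93,0.2,0],"rot":[0,0,0],"fingers":1},{"travel":[-0.93,0.2,0],"rot":[0,0,0],"fingers":1},{"travel":[-0.93,0.2,0],"rot":[0,0,0],"fingers":1}]' >/dev/null
python3 -m pendant '[{"travel":[-0.93,0.2,0],"rot":[0,0,0],"fingers":1},{"travel":[-0.93,0.2,0],"rot":[0,0,0],"fingers":1},{"travel":[-0.93,0.2,0],"rot":[0,0,0],"fingers":1}]' >/dev/null
python3 -m pendant '[{"travel":[-0.93,0.2,0],"rot":[0,0,0],"fingers":1},{"travel":[-0.93,0.2,0],"rot":[0,0,0],"fingers":1},{"travel":[-0.93,0.2,0],"rot":[0,0,0],"fingers":1}]' >/dev/null
python3 -m pendant '[{"travel":[-0.95,0.18,0],"rot":[0,0,0],"fingers":1},{"travel":[-0.95,0.18,0],"rot":[0,0,0],"fingers":1},{"travel":[-0.95,0.18,0],"rot":[0,0,0],"fingers":1},{"travel":[-0.95,0.18,0],"rot":[0,0,0],"fingers":1}]' >/dev/null; done
python3 go.py 0.462 -0.3915 0.185 -3.3
python3 - <<'E'
from h import *
c=cam("wrist"); p,d=env.read_camera("wrist"); W=cloud(c,d)
hsv=cv2.cvtColor(p,cv2.COLOR_BGR2HSV); H,S,V=[hsv[...,i].astype(int) for i in range(3)]
m=(H>4)&(H<19)&(S>150)&(V>80)&(d>0)
q=W[m]; print("top z",np.percentile(q[:,2],[50,90,98])); t=q[q[:,2]>np.percentile(q[:,2],90)-.006]; print(len(t),t.mean(0),t.min(0),t.max(0))
p2,_=env.read_camera("scene"); cv2.imwrite("pics/a.png",np.hstack([p[::1,::1][:, :],p2])[:, :][::1, ::1] if 0 else cv2.resize(np.hstack([p,p2]),(800,300)))
E
```

```text
3.7 [ 0.4617907  -0.38973581  0.27318002] travel [-0.015  0.003  0.735] rot [-0.001 -0.001  0.005] F [ 0.02  1.78 -0.23] gap 0.08520502433997097 grip 0.0
top z [0.21130641 0.21234438 0.21285781]
1526 [ 0.4615591  -0.3928418   0.21166641] [ 0.44694889 -0.40752911  0.20943142] [ 0.47618776 -0.37903652  0.21369102]
```

View pics/a.png

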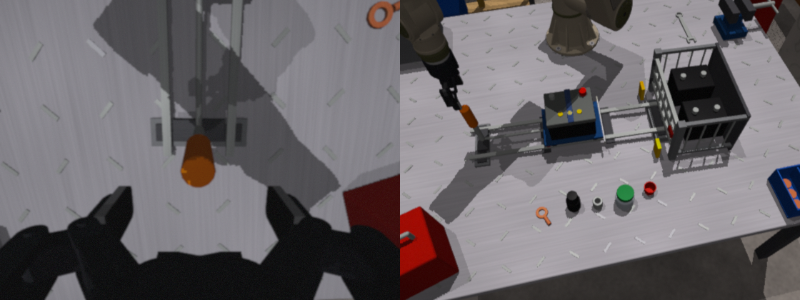

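The wrist picture shows the orange sleeve at (198,165), midway between the open fingers and clear of everything. Three measurements agree on its top: (0.4615, -0.3925, 0.212). I'll descend and grip.

```bash
python3 -m pendant '[{"travel":[-0.02,0,0.35],"rot":[0,0,0],"fingers":1},{"travel":[-0.02,0,0.74],"rot":[0,0,0],"fingers":1},{"travel":[-0.02,0,0.74],"rot":[0,0,0],"fingers":1},{"travel":[-0.02,0,0.74],"rot":[0,0,0],"fingers":-1},{"travel":[-0.02,0,0.74],"rot":[0,0,0],"fingers":-1},{"travel":[-0.02,0,0.74],"rot":[0,0,0],"fingers":-1},{"travel":[-0.02,0,0.74],"rot":[0,0,0],"fingers":-1},{"travel":[-0.02,0,0.74],"rot":[0,0,0],"fingers":-1}]' 40
python3 go.py 0.4615 -0.3925 0.184 -3.3
cat > meas.py <<'E'
from h import *
# trolley travel from yellow terminals (scene view), relative to stored start; handle travel from TCP
def blobs(n="scene"):
    t=env.get_state()["clock"]; tcp=np.array(env.get_state()["tcp_pos"]); p,d=env.read_camera(n)
    f,cx,cy,Rm,o=cam(n); hsv=cv2.cvtColor(p,cv2.COLOR_BGR2HSV).astype(int); H,S,V=hsv[...,0],hsv[...,1],hsv[...,2]
    m=((H>20)&(H<35)&(S>110)&(V>80)).astype(np.uint8); nl,l,st,ce=cv2.connectedComponentsWithStats(m); out=[]
    for i in range(1,nl):
        if not 12<st[i,4]<80: continue
        z=.163
        for _ in range(3):
            r=Rm@np.array([(ce[i][0]-cx)/f,(ce[i][1]-cy)/f,1]); w=o+r*(z-o[2])/r[2]; z=.163+.03*(w[1]+.085)
        if abs(w[0]-.509-.058*(w[1]+.085))<.012: out.append((w[1],st[i,4]))
    return t,tcp,p,sorted(out)
if __name__=="__main__":
    for n in ["scene","top"]:
        t,tcp,p,o=blobs(n); print(n,round(t,2),tcp.round(4),[(round(a,4),int(b)) for a,b in o])
E
python3 meas.py
```

```text
clock: 4.6
tcp_pos: [0.4605, -0.3918, 0.1886]
orientation: [0.001, 0.725, 0.689, -0.002]
wrist_force: [-7.7, 0.2, 10.0]
finger_gap: 0.031
grip_force: 39.6
4.6 [ 0.460539   -0.39177428  0.18855192] travel [-0.005  0.008  0.038] rot [-0.001  0.004  0.006] F [-7.67  0.24 10.02] gap 0.03103403526140739 grip 39.635488986968994
scene 4.6 [ 0.4605 -0.3918  0.1886] [(np.float64(-0.1149), 39), (np.float64(-0.0549), 42)]
top 4.65 [ 0.4605 -0.3918  0.1886] [(np.float64(-0.1134), 57), (np.float64(-0.0851), 32), (np.float64(-0.0534), 57)]
```

Gripped: opening 31 mm, grip force 40 N. I'll ramp the handle slowly, since one full swing period at constant speed after lift-off leaves the trolley at rest, and identify the mass on the way.

```bash
cp meas.py m0.py; cat > log.py <<'E'
from meas import *
import os
t,tcp,p,o=blobs("scene"); L=json.load(open("log.json")) if os.path.exists("log.json") else []
u=np.array([.0582,.9983]); h=(tcp[:2]-[.4605,-.3918])@u
if len(o)>=1:
    # two caps, 60 mm apart; initial -.1149,-.0549 ; use the largest-consistent pair or single
    x=[(a+.1149)/.9983 for a,_ in o]+[(a+.0549)/.9983 for a,_ in o]
    prev=L[-1][2] if L else 0
    g=[v for v in x if abs(v-prev)<.029 or (v>-.005 and len(o)>=2 and sum(abs(v-w)<.004 for w in x)>=2)]
    x=float(np.mean(g))
else: x=None
s=env.get_state(); L.append([round(t,3),float(h),x]); json.dump(L,open("log.json","w"))
print("t %.2f h %.4f x"%(t,h),x,[(round(float(a),4),int(b)) for a,b in o],"F",np.round(s["wrist_force"],1),"z-err %.4f"%(tcp[2]-.1886-.03*h),"lat %.4f"%((tcp[:2]-[.4605,-.3918])@[u[1],-u[0]]),"gap",round(s["finger_gap"],4))
E
python3 log.py
python3 -m pendant '[{"travel":[0.045,-0.008,-0.036],"rot":[0,0,0.006],"fingers":-1},{"travel":[0.09,-0.008,-0.038],"rot":[0,0,0.006],"fingers":-1},{"travel":[0.135,-0.008,-0.039],"rot":[0,0,0.006],"fingers":-1},{"travel":[0.18,-0.008,-0.040],"rot":[0,0,0.006],"fingers":-1},{"travel":[0.225,-0.008,-0.042],"rot":[0,0,0.006],"fingers":-1},{"travel":[0.27,-0.008,-0.043],"rot":[0,0,0.006],"fingers":-1},{"travel":[0.315,-0.008,-0.044],"rot":[0,0,0.006],"fingers":-1},{"travel":[0.36,-0.008,-0.046],"rot":[0,0,0.006],"fingers":-1},{"travel":[0.405,-0.008,-0.047],"rot":[0,0,0.006],"fingers":-1},{"travel":[0.45,-0.008,-0.0485],"rot":[0,0,0.006],"fingers":-1}]' >/dev/null
python3 log.py
```

```text
t 4.70 h -0.0001 x -3.279289810972349e-05 [(-0.1149, 39), (-0.0549, 42)] F [-8.2 -1.1  9.1] z-err -0.0000 lat 0.0000 gap 0.0313
t 5.75 h 0.0560 x 2.1416236937677994e-05 [(-0.1148, 42), (-0.0847, 15), (-0.0549, 42)] F [  5.5   2.3 -21.6] z-err 0.0003 lat -0.0002 gap 0.0309
```

```bash
python3 -m pendant '[{"travel":[0.042,0,0.005],"rot":[0,0,0],"fingers":-1},{"travel":[0.084,0,0.01],"rot":[0,0,0],"fingers":-1},{"travel":[0.126,0,0.014],"rot":[0,0,0],"fingers":-1},{"travel":[0.168,0,0.013],"rot":[0,0,0],"fingers":-1},{"travel":[0.21,0,0.012],"rot":[0,0,0],"fingers":-1}]' >/dev/null
python3 log.py
python3 -m pendant '[{"travel":[0.042,0,-0.001],"rot":[0,0,0],"fingers":-1},{"travel":[0.084,0,-0.0025],"rot":[0,0,0],"fingers":-1},{"travel":[0.126,0,-0.004],"rot":[0,0,0],"fingers":-1},{"travel":[0.168,0,-0.005],"rot":[0,0,0],"fingers":-1}]' >/dev/null
python3 log.py
python3 -m pendant '[{"travel":[0.042,0,-0.001],"rot":[0,0,0],"fingers":-1},{"travel":[0.084,0,-0.0025],"rot":[0,0,0],"fingers":-1},{"travel":[0.126,0,-0.004],"rot":[0,0,0],"fingers":-1},{"travel":[0.168,0,-0.005],"rot":[0,0,0],"fingers":-1}]' >/dev/null
python3 log.py
```

```text
t 6.30 h 0.0803 x 0.000109086728871589 [(-0.1146, 43), (-0.0549, 42)] F [ 1.3  1.  -5.7] z-err 0.0001 lat -0.0001 gap 0.0306
t 6.75 h 0.1005 x 2.1416236937677994e-05 [(-0.1148, 42), (-0.0549, 42)] F [-1.5 -0.7  3.9] z-err 0.0000 lat -0.0001 gap 0.031
t 7.20 h 0.1204 x 6.46445276892888e-05 [(-0.1147, 44), (-0.0549, 42)] F [-1.6 -1.3  6.2] z-err 0.0000 lat -0.0001 gap 0.0312
```

```bash
python3 -m pendant '[{"travel":[0.042,0,-0.003],"rot":[0,0,0],"fingers":-1},{"travel":[0.084,0,-0.006],"rot":[0,0,0],"fingers":-1},{"travel":[0.126,0,-0.008],"rot":[0,0,0],"fingers":-1},{"travel":[0.168,0,-0.009],"rot":[0,0,0],"fingers":-1}]' >/dev/null
python3 log.py
python3 -m pendant '[{"travel":[0.042,0,-0.001],"rot":[0,0,0],"fingers":-1},{"travel":[0.084,0,-0.0025],"rot":[0,0,0],"fingers":-1},{"travel":[0.126,0,-0.004],"rot":[0,0,0],"fingers":-1},{"travel":[0.168,0,-0.005],"rot":[0,0,0],"fingers":-1}]' >/dev/null
python3 log.py
python3 -m pendant '[{"travel":[0.042,0,-0.001],"rot":[0,0,0],"fingers":-1},{"travel":[0.084,0,-0.0025],"rot":[0,0,0],"fingers":-1},{"travel":[0.126,0,-0.004],"rot":[0,0,0],"fingers":-1},{"travel":[0.168,0,-0.005],"rot":[0,0,0],"fingers":-1}]' >/dev/null
python3 log.py
cat > fit.py <<'E'
from h import *
from scipy.optimize import least_squares
L=json.load(open("log.json")); D=.174
def sim(m,b,hf,t0,t1,x0=0,v0=0,dt=.005):
    n=int(round((t1-t0)/dt)); ts=t0+dt*np.arange(n+1); h=hf(ts); hd=np.gradient(h,dt); X=[x0]; V=[v0]; x,v=x0,v0
    for i in range(n):
        f=10*(h[i]-x)+.25*(hd[i]-v)-.2*v-b*np.tanh(v/.002)-m*9.81*.03
        v+=f/(m+0)*dt; x+=v*dt
        if x<0: x=0.;v=max(v,0.)
        X.append(x);V.append(v)
    return ts,np.array(X),np.array(V)
T=np.array([l[0] for l in L]); Hh=np.array([l[1] for l in L]); ok=[i for i,l in enumerate(L) if l[2] is not None]
hf=lambda t:np.interp(t,T,Hh)
def res(p):
    ts,X,V=sim(p[0],.03,hf,T[0],T[-1]); return [(np.interp(T[i],ts,X)-L[i][2])*1000 for i in ok]
r=least_squares(res,[4.2],diff_step=1e-3,bounds=(1.8,5)); m=r.x[0]; ts,X,V=sim(m,.03,hf,T[0],T[-1])
if __name__=="__main__":
    print("m",m,"d0",m*.02943,"T",2*np.pi*np.sqrt(m/10),"now x",X[-1],"v",V[-1],"h",Hh[-1],"res mm",np.round(r.fun[-8:],1))
E
python3 fit.py
```

```text
t 7.65 h 0.1409 x -0.00015316462643759395 [(-0.1148, 42), (-0.0553, 45)] F [-1.3 -0.9  5.9] z-err -0.0000 lat -0.0001 gap 0.0309
t 8.10 h 0.1611 x -0.008675878132891841 [(-0.1143, 45), (-0.0824, 14), (-0.054, 41)] F [-1.5 -1.4  5.2] z-err -0.0000 lat -0.0001 gap 0.0311
t 8.55 h 0.1812 x -0.0016165149940748976 [(-0.1065, 45), (-0.0765, 13), (-0.0465, 43)] F [-1.  -1.1  6.1] z-err 0.0000 lat -0.0000 gap 0.0308
m 4.999999999999999 d0 0.14714999999999998 T 4.442882938158366 now x 0.005662405415520386 v 0.021133213354437925 h 0.181211991778212 res mm [ 0.  -0.  -0.1 -0.  -0.1  0.2  9.1  7.3]
```

```bash
python3 - <<'E'
s=open("log.py").read().split("if len(o)>=1:")
e=s[1].split("else: x=None\n")[1]
open("log.py","w").write(s[0]+'''o=[q for q in o if q[1]>=10]; x=None
g=[((a+.1149)+(b+.0549))/2/.9983 for a,_ in o for b,_ in o if .056<b-a<.064]
if g: x=float(g[0])
'''+e+'import fit\nprint("m %.3f d0 %.4f T %.2f | x %.4f v %.4f h %.4f | res"%(fit.m,fit.m*.02943,2*np.pi*np.sqrt(fit.m/10),fit.X[-1],fit.V[-1],fit.Hh[-1]),np.round(fit.r.fun[-8:],1))\n')
import json
L=json.load(open("log.json")); L[-2][2]=.0008; L[-1][2]=.0084; json.dump(L,open("log.json","w"))
E
python3 fit.py
```

```text
m 4.844161856995797 d0 0.1425636834513863 T 4.373097812004434 now x 0.008343810310295015 v 0.027282017506251498 h 0.181211991778212 res mm [ 0.  -0.  -0.1 -0.  -0.1  0.2  0.2 -0.1]
```

```bash
cat > plan.py <<'E'
import sys; from fit import *
if len(sys.argv)>1: D=float(sys.argv[1])
N=int(sys.argv[2]) if len(sys.argv)>2 else 35   # rows until rest
t0=T[-1]+.05; d0=m*.02943+.003*0; hF=D+d0; h0=Hh[-1]; K=max(3,N//3); kt=np.linspace(0,N,K)
hfr=lambda p:np.concatenate([[h0],h0+np.cumsum(np.interp(np.arange(N)+.5,kt,p))])
def run(p):
    hr=hfr(p); tt=t0+.1*np.arange(N+1)
    return sim(m,.03,lambda t:np.interp(t,np.r_[T[-1],tt,t0+99],np.r_[h0,hr,hr[-1]]),T[-1],t0+.1*N+2,X[-1],V[-1],.01)
def cost(p):
    ts,x,v=run(p); k=ts>t0+.1*N; hr=hfr(p)
    return np.r_[(x[k]-D)[::10]*300,v[k][::10]*200,(hr[-1]-hF)*300,np.diff(np.r_[p])*60,p[-1]*30]
s=least_squares(cost,np.full(K,(hF-h0)/N),bounds=(-.012,.012)); ts,x,v=run(s.x)
hr=hfr(s.x); print("D",D,"hF",round(hF,4),"end h",hr[-1].round(4),"xmax",x.max().round(4),"end x,v",x[-1].round(4),v[-1].round(4),"maxcomp",(np.interp(ts,t0+.1*np.arange(N+1),hr)-x).max().round(3))
print("units cum:",((hr-h0)/.12)[1:].round(3).tolist())
E
python3 plan.py 0.174 35
```

```text
D 0.174 hF 0.3166 end h 0.3166 xmax 0.174 end x,v 0.174 -0.0 maxcomp 0.173
units cum: [0.037, 0.074, 0.111, 0.148, 0.184, 0.22, 0.255, 0.29, 0.325, 0.359, 0.392, 0.426, 0.459, 0.491, 0.524, 0.556, 0.588, 0.62, 0.652, 0.683, 0.715, 0.747, 0.778, 0.81, 0.842, 0.873, 0.904, 0.935, 0.965, 0.994, 1.023, 1.051, 1.078, 1.104, 1.128]
```

Lovely: the plan comes out nearly as a uniform ramp.

```bash
python3 -m pendant '[{"travel":[0.037,0,-0.001],"rot":[0,0,0],"fingers":-1},{"travel":[0.074,0,-0.002],"rot":[0,0,0],"fingers":-1},{"travel":[0.111,0,-0.003],"rot":[0,0,0],"fingers":-1},{"travel":[0.148,0,-0.0045],"rot":[0,0,0],"fingers":-1},{"travel":[0.184,0,-0.0055],"rot":[0,0,0],"fingers":-1}]' >/dev/null
python3 log.py
python3 -m pendant '[{"travel":[0.036,0,-0.001],"rot":[0,0,0],"fingers":-1},{"travel":[0.071,0,-0.002],"rot":[0,0,0],"fingers":-1},{"travel":[0.106,0,-0.003],"rot":[0,0,0],"fingers":-1},{"travel":[0.141,0,-0.0045],"rot":[0,0,0],"fingers":-1},{"travel":[0.175,0,-0.0055],"rot":[0,0,0],"fingers":-1}]' >/dev/null
python3 log.py; python3 plan.py 0.174 24
python3 - <<'E'
from h import *
p,_=env.read_camera("scene"); cv2.imwrite("pics/b.png",cv2.resize(p[80:230,180:400],(800,545),interpolation=cv2.INTER_CUBIC))
E
```

```text
t 9.10 h 0.2033 x 0.03373897596435458 [(-0.081, 42), (-0.0516, 30), (-0.0214, 46)] F [-0.6 -0.5  5.2] z-err -0.0000 lat -0.0001 gap 0.0309
m 4.813 d0 0.1416 T 4.36 | x 0.0334 v 0.0593 h 0.2033 | res [-0.  -0.1 -0.  -0.1  0.2  0.4  0.6 -0.3]
t 9.65 h 0.2244 x 0.07293501131074069 [(-0.0422, 44), (-0.0122, 35), (0.018, 41)] F [ 0.2 -0.9  6.3] z-err -0.0000 lat -0.0000 gap 0.0311
m 4.802 d0 0.1413 T 4.35 | x 0.0725 v 0.0770 h 0.2244 | res [-0.1 -0.  -0.1  0.2  0.4  0.8  0.2 -0.4]
D 0.174 hF 0.3153 end h 0.3153 xmax 0.174 end x,v 0.174 -0.0 maxcomp 0.152
units cum: [0.041, 0.082, 0.122, 0.161, 0.199, 0.235, 0.27, 0.304, 0.336, 0.367, 0.397, 0.427, 0.456, 0.484, 0.512, 0.54, 0.568, 0.596, 0.624, 0.652, 0.679, 0.706, 0.733, 0.758]
```

View pics/b.png

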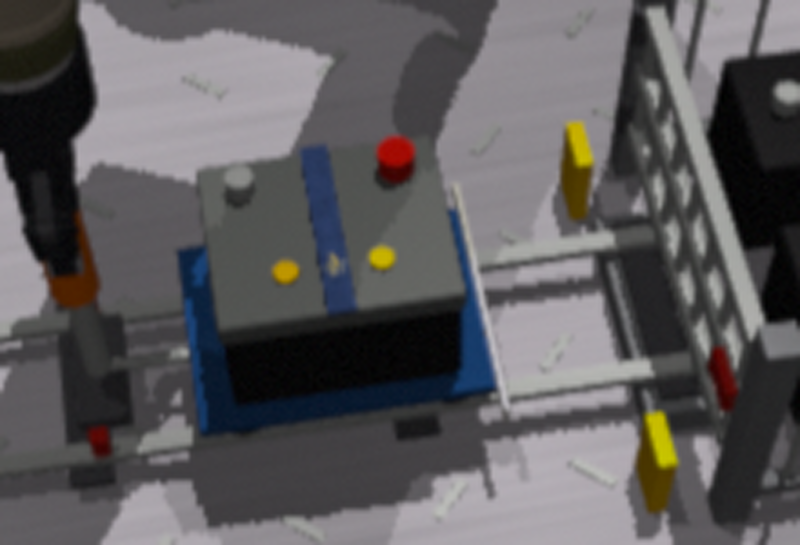

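The crop shows the gripper clear of the battery, the white bar from (455,185) to (507,408) and the posts at (577,170) and (655,460). Continuing.

```bash
python3 -m pendant '[{"travel":[0.041,0,-0.001],"rot":[0,0,0],"fingers":-1},{"travel":[0.082,0,-0.0025],"rot":[0,0,0],"fingers":-1},{"travel":[0.122,0,-0.0035],"rot":[0,0,0],"fingers":-1},{"travel":[0.161,0,-0.005],"rot":[0,0,0],"fingers":-1},{"travel":[0.199,0,-0.006],"rot":[0,0,0],"fingers":-1}]' >/dev/null
python3 log.py; python3 plan.py 0.174 19
python3 - <<'E'
from h import *
L=json.load(open("log.json")); print(L[-1])
p,d=env.read_camera("scene"); c=cam("scene"); W=cloud(c,d); np.savez("s.npz",p=p,d=d)
p=p.astype(int)
# bar: pale pixels 0.055<z<0.09 ahead of deck
u=np.array([.0582,.9983]); o=np.array([.4615,-.3925]); S=(W[...,:2]-o)@u; Lt=(W[...,:2]-o)@[u[1],-u[0]]
b=(p.min(-1)>110)&(p.max(-1)-p.min(-1)<40)&(W[...,2]>.055)&(W[...,2]<.09)&(abs(Lt)<.1)&(S>.3)&(S<.6)
print("bar",b.sum(),np.percentile(S[b],[5,25,50,75,95]),np.percentile(W[b][:,2],[5,50,95]), "Lt",np.percentile(Lt[b],[2,98]))
hsv=cv2.cvtColor(p.astype(np.uint8),cv2.COLOR_BGR2HSV); y=(hsv[...,0]>20)&(hsv[...,0]<35)&(hsv[...,1]>120)&(S>.5)&(S<.7)&(abs(abs(Lt)-.125)<.03)
for sg in(-1,1):
    k=y&(np.sign(Lt)==sg); t=k&(W[...,2]>.058)
    print("post",sg,k.sum(),t.sum(),np.percentile(S[t],[3,50,97]),np.percentile(S[k],[3,50,97]),Lt[t].mean(),np.percentile(W[k][:,2],[3,97]))
E
```

```text
t 10.25 h 0.2484 x 0.1179802311260809 [(0.003, 46), (0.0319, 15), (0.0627, 42)] F [ 0.4 -0.7  6.2] z-err -0.0000 lat -0.0001 gap 0.0311
m 4.801 d0 0.1413 T 4.35 | x 0.1179 v 0.0697 h 0.2484 | res [-0.  -0.1  0.2  0.4  0.8  0.2 -0.4 -0.1]
D 0.174 hF 0.3153 end h 0.3153 xmax 0.174 end x,v 0.174 -0.0 maxcomp 0.141
units cum: [0.044, 0.086, 0.127, 0.166, 0.203, 0.238, 0.27, 0.299, 0.327, 0.354, 0.378, 0.402, 0.425, 0.448, 0.47, 0.493, 0.515, 0.536, 0.558]
[10.25, 0.2483922558598275, 0.1179802311260809]
bar 134 [0.52977847 0.53079492 0.53193991 0.53333973 0.53436037] [0.07156798 0.07529006 0.07894285] Lt [-0.09115368  0.09186071]
post -1 155 60 [0.577135   0.58237839 0.5886855 ] [0.5768155  0.58006757 0.58834822] -0.12290176235725879 [0.00521807 0.066161  ]
post 1 210 84 [0.57740152 0.58364403 0.58896509] [0.57667753 0.58055843 0.58923863] 0.12562262219316384 [0.00621066 0.06656248]
```

```bash
python3 plan.py 0.172 19|tail -1; python3 -m pendant '[{"travel":[0.042,0,-0.001],"rot":[0,0,0],"fingers":-1},{"travel":[0.083,0,-0.0025],"rot":[0,0,0],"fingers":-1},{"travel":[0.122,0,-0.0035],"rot":[0,0,0],"fingers":-1},{"travel":[0.159,0,-0.005],"rot":[0,0,0],"fingers":-1},{"travel":[0.195,0,-0.006],"rot":[0,0,0],"fingers":-1}]' >/dev/null
python3 log.py; python3 plan.py 0.172 16;python3 plan.py 0.172 22
```

```text
units cum: [0.039, 0.077, 0.115, 0.152, 0.188, 0.222, 0.255, 0.287, 0.317, 0.346, 0.372, 0.398, 0.422, 0.445, 0.466, 0.487, 0.506, 0.524, 0.541]
t 10.85 h 0.2719 x 0.15058789735048184 [(0.0356, 43), (0.0665, 21), (0.0953, 41)] F [ 0.3 -1.3  5.4] z-err -0.0000 lat -0.0000 gap 0.031
m 4.806 d0 0.1414 T 4.36 | x 0.1518 v 0.0424 h 0.2719 | res [-0.1  0.2  0.4  0.7  0.  -0.6 -0.3  1.2]
D 0.172 hF 0.3134 end h 0.3134 xmax 0.172 end x,v 0.172 0.0 maxcomp 0.141
units cum: [0.04, 0.079, 0.117, 0.153, 0.186, 0.216, 0.243, 0.266, 0.286, 0.302, 0.316, 0.326, 0.333, 0.339, 0.344, 0.346]
D 0.172 hF 0.3134 end h 0.3134 xmax 0.172 end x,v 0.172 -0.0 maxcomp 0.142
units cum: [0.04, 0.079, 0.116, 0.152, 0.185, 0.215, 0.242, 0.265, 0.286, 0.302, 0.316, 0.326, 0.335, 0.34, 0.344, 0.346, 0.347, 0.348, 0.347, 0.347, 0.346, 0.346]
```

```bash
python3 -m pendant '[{"travel":[0.04,0,-0.001],"rot":[0,0,0],"fingers":-1},{"travel":[0.079,0,-0.0025],"rot":[0,0,0],"fingers":-1},{"travel":[0.117,0,-0.0035],"rot":[0,0,0],"fingers":-1},{"travel":[0.153,0,-0.005],"rot":[0,0,0],"fingers":-1},{"travel":[0.186,0,-0.006],"rot":[0,0,0],"fingers":-1}]' >/dev/null
python3 log.py; python3 plan.py 0.172 12;python3 plan.py 0.172 20
```

```text
t 11.40 h 0.2942 x 0.16471878840201112 [(0.0496, 40), (0.0805, 24), (0.1094, 44)] F [ 0.2 -1.2  4.8] z-err -0.0000 lat -0.0000 gap 0.0311
m 4.807 d0 0.1415 T 4.36 | x 0.1675 v 0.0166 h 0.2942 | res [ 0.2  0.4  0.7 -0.1 -0.7 -0.4  1.2  2.8]
D 0.172 hF 0.3135 end h 0.3135 xmax 0.172 end x,v 0.172 0.0 maxcomp 0.142
units cum: [0.03, 0.057, 0.082, 0.104, 0.123, 0.138, 0.149, 0.155, 0.159, 0.161, 0.162, 0.16]
D 0.172 hF 0.3135 end h 0.3134 xmax 0.172 end x,v 0.172 -0.0 maxcomp 0.143
units cum: [0.026, 0.051, 0.074, 0.096, 0.115, 0.131, 0.144, 0.154, 0.162, 0.166, 0.169, 0.169, 0.167, 0.166, 0.164, 0.162, 0.16, 0.159, 0.159, 0.16]
```

```bash
python3 - <<'E'
s=open("fit.py").read()
s=s.replace("dt=.005):","dt=.005,cv=None,df=None):\n    cv=P[1] if cv is None else cv; df=P[2] if df is None else df").replace("-.2*v","-cv*v-df")
s=s.replace('L=json','P=[0,.2,0]\nL=json',1).replace("sim(p[0],.03,hf,T[0],T[-1]); return [","sim(p[0],.03,hf,T[0],T[-1],cv=p[1],df=p[2]); return [(p[1]-.2)*2,p[2]*10]+[").replace("[4.2],diff_step=1e-3,bounds=(1.8,5)","[4.7,.2,0],diff_step=1e-3,x_scale=[.1,.1,.05]")
s=s.replace("m=r.x[0];","m=r.x[0]; P=list(r.x);"); open("fit.py","w").write(s)
q=open("plan.py").read().replace("d0=m*.02943+.003*0","d0=m*.02943+P[2]/10"); open("plan.py","w").write(q)
E
python3 -c "
import fit;print(fit.P,fit.X[-1],fit.V[-1],fit.r.fun.round(1))"; python3 plan.py 0.172 12; python3 plan.py 0.172 20
```

```text
[np.float64(4.582547482308182), np.float64(0.1691908529778388), np.float64(0.07453734585256667)] 0.164773386626583 0.01383411444795271 [-0.1  0.7  0.  -0.  -0.1 -0.  -0.1  0.2  0.3  0.5  0.1 -0.2 -0.1  0.1
  0.1]
D 0.172 hF 0.3143 end h 0.3142 xmax 0.172 end x,v 0.1719 -0.0001 maxcomp 0.144
units cum: [0.058, 0.103, 0.134, 0.152, 0.16, 0.162, 0.159, 0.151, 0.143, 0.143, 0.151, 0.166]
D 0.172 hF 0.3143 end h 0.3143 xmax 0.172 end x,v 0.172 -0.0 maxcomp 0.147
units cum: [0.035, 0.066, 0.095, 0.121, 0.143, 0.16, 0.172, 0.179, 0.182, 0.183, 0.18, 0.175, 0.169, 0.164, 0.161, 0.158, 0.157, 0.159, 0.162, 0.167]
```

Much better fit (residuals under 0.5 mm). Following the 20-row plan.

```bash
python3 -m pendant '[{"travel":[0.038,0,-0.001],"rot":[0,0,0],"fingers":-1},{"travel":[0.072,0,-0.002],"rot":[0,0,0],"fingers":-1},{"travel":[0.1,0,-0.003],"rot":[0,0,0],"fingers":-1},{"travel":[0.125,0,-0.004],"rot":[0,0,0],"fingers":-1},{"travel":[0.146,0,-0.0045],"rot":[0,0,0],"fingers":-1}]' >/dev/null
python3 log.py; python3 plan.py 0.172 15;python3 plan.py 0.172 25
python3 - <<'E'
from h import *
c=cam("top"); p,d=env.read_camera("top"); W=cloud(c,d); q=p.astype(int)
u=np.array([.0582,.9983]); o=np.array([.4615,-.3925]); S=(W[...,:2]-o)@u; Lt=(W[...,:2]-o)@[u[1],-u[0]]
hsv=cv2.cvtColor(p,cv2.COLOR_BGR2HSV); y=(hsv[...,0]>20)&(hsv[...,0]<35)&(hsv[...,1]>120)&(abs(abs(Lt)-.125)<.03)&(S>.5)&(S<.7)&(W[...,2]>.058)
for sg in(-1,1):
    t=y&(np.sign(Lt)==sg); print("post",t.sum(),np.percentile(S[t],[3,50,97]))
b=(q.min(-1)>100)&(q.max(-1)-q.min(-1)<40)&(W[...,2]>.055)&(W[...,2]<.09)&(abs(Lt)<.1)&(S>.4)&(S<.65)
print("bar",b.sum(),np.percentile(S[b],[5,50,95]),np.percentile(W[b][:,2],[5,50,95]))
cv2.imwrite("pics/c.png",cv2.resize(p[180:340,130:350],(800,582),interpolation=cv2.INTER_CUBIC))
E
```

```text
t 11.95 h 0.3117 x 0.16947299368259414 [(0.0542, 40), (0.0835, 25), (0.1144, 40)] F [-0.3 -0.8  5. ] z-err -0.0000 lat -0.0000 gap 0.0312
m 4.620 d0 0.1360 T 4.27 | x 0.1692 v 0.0035 h 0.3117 | res [ 0.4  0.6  0.2 -0.2 -0.3  0.1  0.3 -0.2]
D 0.172 hF 0.314 end h 0.314 xmax 0.172 end x,v 0.172 -0.0 maxcomp 0.144
units cum: [0.009, 0.016, 0.022, 0.026, 0.029, 0.029, 0.028, 0.024, 0.021, 0.019, 0.017, 0.015, 0.015, 0.016, 0.019]
D 0.172 hF 0.314 end h 0.314 xmax 0.172 end x,v 0.172 -0.0 maxcomp 0.144
units cum: [0.004, 0.007, 0.011, 0.014, 0.017, 0.019, 0.021, 0.023, 0.024, 0.025, 0.025, 0.025, 0.025, 0.024, 0.023, 0.022, 0.021, 0.02, 0.019, 0.019, 0.018, 0.018, 0.018, 0.019, 0.019]
post 110 [0.57877879 0.58402838 0.59075125]
post 108 [0.57864214 0.58447893 0.59127218]
bar 556 [0.57960842 0.62342587 0.63063428] [0.06869438 0.07247766 0.07777328]
```

View pics/c.png

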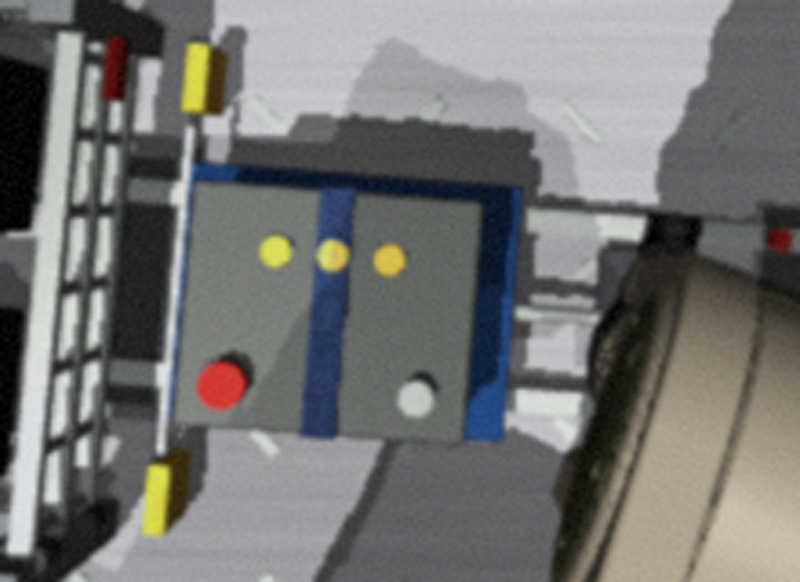

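The white bar's front edge runs from (188,125) to (158,450), level with the line through the post tops (199,75)-(158,495) once the height parallax of about 3 mm is taken off. D is therefore about 0.170, so I settle there.

```bash
python3 plan.py 0.1705 15; python3 -m pendant '[{"travel":[0.003,0,0],"rot":[0,0,0],"fingers":-1},{"travel":[0.006,0,0],"rot":[0,0,0],"fingers":-1},{"travel":[0.009,0,0],"rot":[0,0,0],"fingers":-1},{"travel":[0.01,0,0],"rot":[0,0,0],"fingers":-1},{"travel":[0.01,0,0],"rot":[0,0,0],"fingers":-1},{"travel":[0.01,0,0],"rot":[0,0,0],"fingers":-1}]' >/dev/null
python3 log.py; python3 plan.py 0.1705 15
cat > chk.py <<'E'
from h import *
u=np.array([.0582,.9983]); o=np.array([.4615,-.3925])
for n in ["scene","top"]:
    c=cam(n); p,d=env.read_camera(n); W=cloud(c,d); q=p.astype(int)
    S=(W[...,:2]-o)@u; Lt=(W[...,:2]-o)@[u[1],-u[0]]
    hsv=cv2.cvtColor(p,cv2.COLOR_BGR2HSV); y=(hsv[...,0]>20)&(hsv[...,0]<35)&(hsv[...,1]>120)&(abs(abs(Lt)-.125)<.03)&(S>.5)&(S<.7)&(W[...,2]>.058)
    l=[np.percentile(S[y&(np.sign(Lt)==g)],[3,97]).mean() for g in(-1,1)]
    b=(q.min(-1)>120)&(q.max(-1)-q.min(-1)<40)&(W[...,2]>.06)&(W[...,2]<.09)&(abs(Lt)<.092)&(S>.56)&(S<.61)
    print(n,"posts",np.round(l,4),"bar",b.sum(),np.percentile(S[b],[5,50,95]).round(4),"z",np.percentile(W[b][:,2],[5,50,95]).round(4),"front-line mm",1000*(np.percentile(S[b],95)-np.mean(l)).round(4))
E
python3 chk.py
```

```text
D 0.1705 hF 0.3125 end h 0.3125 xmax 0.1705 end x,v 0.1705 0.0 maxcomp 0.142
units cum: [0.001, 0.002, 0.002, 0.003, 0.004, 0.004, 0.005, 0.005, 0.006, 0.006, 0.006, 0.006, 0.007, 0.007, 0.007]
t 12.65 h 0.3127 x 0.17179445113362438 [(0.0567, 42), (0.0873, 24), (0.1165, 41)] F [ 0.3 -2.5  4.7] z-err 0.0000 lat -0.0000 gap 0.031
m 4.646 d0 0.1367 T 4.28 | x 0.1713 v 0.0007 h 0.3127 | res [ 0.8  0.4 -0.1 -0.4 -0.2  0.3  0.2 -0.5]
D 0.1705 hF 0.3121 end h 0.3122 xmax 0.1713 end x,v 0.1705 0.0 maxcomp 0.142
units cum: [-0.005, -0.009, -0.013, -0.015, -0.016, -0.016, -0.014, -0.012, -0.009, -0.007, -0.005, -0.003, -0.002, -0.003, -0.004]
scene posts [0.5882 0.5832] bar 75 [0.5808 0.583  0.585 ] z [0.0736 0.0769 0.08  ] front-line mm -0.7
top posts [0.585  0.5847] bar 220 [0.5816 0.5838 0.5863] z [0.0726 0.0757 0.0781] front-line mm 1.4
```

```bash
H='' ; python3 -m pendant '[{"travel":[-0.004,0,0],"rot":[0,0,0],"fingers":-1},{"travel":[-0.008,0,0],"rot":[0,0,0],"fingers":-1},{"travel":[-0.01,0,0],"rot":[0,0,0],"fingers":-1},{"travel":[-0.01,0,0],"rot":[0,0,0],"fingers":-1},{"travel":[-0.01,0,0],"rot":[0,0,0],"fingers":-1},{"travel":[-0.01,0,0],"rot":[0,0,0],"fingers":-1},{"travel":[-0.01,0,0],"rot":[0,0,0],"fingers":-1},{"travel":[-0.01,0,0],"rot":[0,0,0],"fingers":-1},{"travel":[-0.01,0,0],"rot":[0,0,0],"fingers":-1},{"travel":[-0.01,0,0],"rot":[0,0,0],"fingers":-1}]' >/dev/null
python3 log.py
python3 -m pendant '[{"travel":[0,0,0],"rot":[0,0,0],"fingers":-1},{"travel":[0,0,0],"rot":[0,0,0],"fingers":-1},{"travel":[0,0,0],"rot":[0,0,0],"fingers":-1},{"travel":[0,0,0],"rot":[0,0,0],"fingers":-1},{"travel":[0,0,0],"rot":[0,0,0],"fingers":-1},{"travel":[0,0,0],"rot":[0,0,0],"fingers":-1},{"travel":[0,0,0],"rot":[0,0,0],"fingers":-1},{"travel":[0,0,0],"rot":[0,0,0],"fingers":-1},{"travel":[0,0,0],"rot":[0,0,0],"fingers":-1},{"travel":[0,0,0],"rot":[0,0,0],"fingers":-1}]' >/dev/null
python3 log.py; python3 chk.py; python3 plan.py 0.1705 15
```

```text
t 13.80 h 0.3115 x 0.1718952990235535 [(0.0569, 43), (0.1165, 41)] F [ 1.  -1.3  4.1] z-err -0.0000 lat -0.0001 gap 0.031
m 4.652 d0 0.1369 T 4.29 | x 0.1713 v -0.0007 h 0.3115 | res [ 0.6  0.  -0.4 -0.3  0.3  0.3 -0.2 -0.6]
t 14.85 h 0.3115 x 0.1720809169968771 [(0.0569, 43), (0.1169, 41)] F [ 0.1 -1.2  5.5] z-err -0.0000 lat -0.0001 gap 0.0313
m 4.656 d0 0.1370 T 4.29 | x 0.1708 v -0.0005 h 0.3115 | res [ 0.2 -0.4 -0.3  0.2  0.4  0.1 -0.3 -1.2]
scene posts [0.5884 0.5831] bar 73 [0.5808 0.5834 0.5851] z [0.0739 0.0773 0.0798] front-line mm -0.6
top posts [0.6267 0.627 ] bar 220 [0.5818 0.5839 0.5862] z [0.0725 0.0756 0.0784] front-line mm -40.599999999999994
D 0.1705 hF 0.3118 end h 0.3118 xmax 0.1708 end x,v 0.1705 0.0 maxcomp 0.141
units cum: [0.0, 0.0, 0.0, 0.0, 0.001, 0.001, 0.001, 0.002, 0.002, 0.002, 0.002, 0.002, 0.002, 0.002, 0.002]
```

```bash
python3 -m pendant '[{"travel":[0,0,0],"rot":[0,0,0],"fingers":-1},{"travel":[0,0,0],"rot":[0,0,0],"fingers":-1},{"travel":[0,0,0],"rot":[0,0,0],"fingers":-1},{"travel":[0,0,0],"rot":[0,0,0],"fingers":-1},{"travel":[0,0,0],"rot":[0,0,0],"fingers":-1},{"travel":[0,0,0],"rot":[0,0,0],"fingers":-1},{"travel":[0,0,0],"rot":[0,0,0],"fingers":-1},{"travel":[0,0,0],"rot":[0,0,0],"fingers":-1},{"travel":[0,0,0],"rot":[0,0,0],"fingers":-1},{"travel":[0,0,0],"rot":[0,0,0],"fingers":-1}]' >/dev/null
python3 log.py
python3 -m pendant '[{"travel":[0,0,0],"rot":[0,0,0],"fingers":-1},{"travel":[0,0,0],"rot":[0,0,0],"fingers":-1},{"travel":[0,0,0],"rot":[0,0,0],"fingers":-1},{"travel":[0,0,0],"rot":[0,0,0],"fingers":-1},{"travel":[0,0,0],"rot":[0,0,0],"fingers":-1},{"travel":[0,0,0],"rot":[0,0,0],"fingers":-1},{"travel":[0,0,0],"rot":[0,0,0],"fingers":-1},{"travel":[0,0,0],"rot":[0,0,0],"fingers":-1},{"travel":[0,0,0],"rot":[0,0,0],"fingers":-1},{"travel":[0,0,0],"rot":[0,0,0],"fingers":-1}]' >/dev/null
python3 log.py
python3 -m pendant '[{"travel":[0,0,0],"rot":[0,0,0],"fingers":-1},{"travel":[0,0,0],"rot":[0,0,0],"fingers":-1},{"travel":[0,0,0],"rot":[0,0,0],"fingers":-1},{"travel":[0,0,0],"rot":[0,0,0],"fingers":-1},{"travel":[0,0,0],"rot":[0,0,0],"fingers":-1},{"travel":[0,0,0],"rot":[0,0,0],"fingers":-1},{"travel":[0,0,0],"rot":[0,0,0],"fingers":-1},{"travel":[0,0,0],"rot":[0,0,0],"fingers":-1},{"travel":[0,0,0],"rot":[0,0,0],"fingers":-1},{"travel":[0,0,0],"rot":[0,0,0],"fingers":-1}]' >/dev/null
python3 log.py; python3 chk.py
python3 - <<'E'
from h import *
p,_=env.read_camera("top"); cv2.imwrite("pics/d.png",cv2.resize(p[180:340,130:350],(800,582),interpolation=cv2.INTER_CUBIC))
E
```

```text
t 16.00 h 0.3115 x 0.17197322021564643 [(0.0569, 43), (0.1167, 42)] F [-0.1 -1.7  4.9] z-err -0.0000 lat -0.0000 gap 0.0312
m 4.658 d0 0.1371 T 4.29 | x 0.1707 v -0.0002 h 0.3115 | res [-0.3 -0.3  0.2  0.5  0.3 -0.1 -1.  -1.3]
t 17.05 h 0.3115 x 0.17197322021564643 [(0.0569, 43), (0.1167, 42)] F [-0.2 -1.6  6.1] z-err -0.0000 lat -0.0000 gap 0.031
m 4.660 d0 0.1372 T 4.29 | x 0.1707 v -0.0001 h 0.3115 | res [-0.3  0.2  0.5  0.5  0.1 -0.9 -1.2 -1.3]
t 18.10 h 0.3115 x 0.17197322021564643 [(0.0569, 43), (0.1167, 42)] F [ 0.8 -1.9  5.4] z-err 0.0000 lat -0.0001 gap 0.0311
m 4.663 d0 0.1372 T 4.29 | x 0.1707 v -0.0000 h 0.3115 | res [ 0.2  0.6  0.6  0.3 -0.7 -1.  -1.2 -1.2]
scene posts [0.5886 0.5833] bar 75 [0.5809 0.5832 0.5853] z [0.0734 0.0767 0.0798] front-line mm -0.7
top posts [0.6265 0.5849] bar 220 [0.5816 0.5839 0.5863] z [0.0724 0.0756 0.0782] front-line mm -19.400000000000002
```

View pics/d.png

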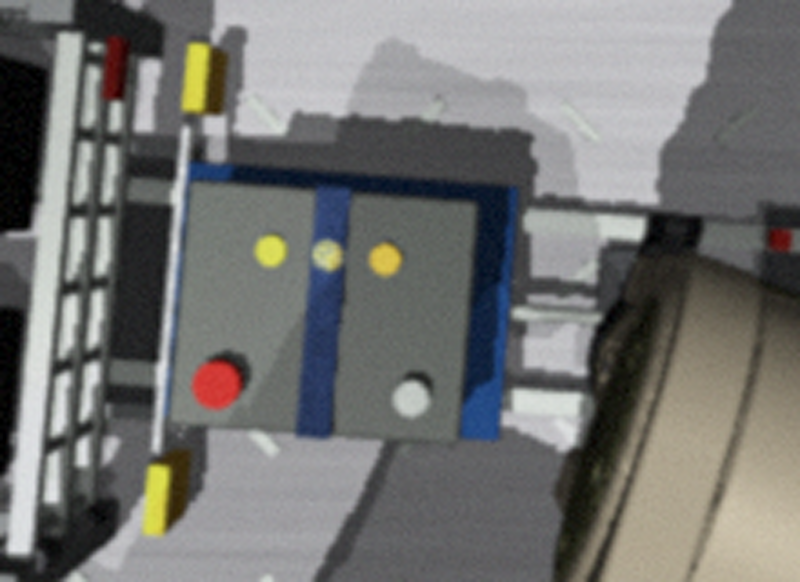

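The bar's front edge runs (184,125)-(155,450), which puts it about 1 to 3 mm past the line after parallax. It has stood still for more than 4 s with the handle gripped and the drawbar compressed by about 0.14 m.

```bash
python3 -c "
from workcell import env; print(env.hand_in())"
```

```text
the job is handed in; nothing more can be done
None
```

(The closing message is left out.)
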